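# Stop the tool chest rocking

## Robot

A 7-joint arm with a two-finger parallel gripper is mounted at the origin on the work surface. World frame = base frame: x ahead of the robot, y to its left, z up, the work surface at z = 0. Lengths are in m, angles in rad, forces in N, time in s.
With the tool pointing down it reaches from about 0.425 to 0.875 m from the base axis. Payload 4.7 kg.
Tool frame: the origin (TCP) lies midway between the tips of the shut fingers; the grasp point (between the pads) lies arm.grip_depth behind it (arm.grip_depth is the distance from the TCP to the grasp point, in m); z points along the fingers, y is the line along which they close (so a half turn about z gives the same grasp; the last joint's range is limited). The gripper opens to 85 mm and grips with 20 to 120 N. Pads are 22 mm wide; open, the fingers measure 114 mm over their backs; the gripper's body (76 mm by 85 mm) begins 54 mm behind the grasp point. The pads swing forward as they close: fully open they stand 13 mm farther back than shut.
Start: joints at [1.194, 0.321, -0.07, 1.45, 0.023, 1.371, -0.057], TCP at [0.248, -0.601, 0.208] pointing down, gripper open.
Joint ranges: [-2.86, 2.86], [-0.3, 2.09], [-1.38, 1.24], [0.06, 2.45], [-1.56, 4.7], [0.09, 2.05], [-2.69, 2.69]. Speed limits (rad/s): [2.57, 2.57, 3.14, 3.14, 3.14, 3.14, 3.14].

## Interface

Orientations are given as a rotation vector (axis times angle).
In Python, from bench import arm gives the robot as it stands.
- The arm moves only by the tool apply_moves, never from a script. Its argument "steps" is a list of rows, each a list of 6 numbers: the shift along the tool's x, y, z in cm, then the turn, a rotation vector about the tool's x, y, z in rad. A call has 1 to 20 rows; each row is the pose to reach, as a shift and turn from the pose commanded when the call began, along the tool's axes at that moment; what a row does not reach only later rows make up. A row lasts 1/8 s, in which the tool goes at most 62.5 mm and 10.7 degrees, less where a joint would pass 70% of its speed; a pose out of reach is approached as far as the arm can. A call with a gripper value outside its range is refused whole. "claw" is the finger opening in cm, from 0 to 8.54, set as the call begins (left out, the last holds). The fingers move at their own pace and stop on an object; "newtons" is the grip in N (left out, the last holds). Time passes only in rows, so rows that repeat a pose let the fingers close. It gives the time, the measured TCP pose, the force, the opening and the grip force at its end, in the units of the state.
- arm.observe(): the state, without advancing time (a new reading comes with each control period).
- arm.read_camera(name): name is "scene" or "top" or "wrist"; returns the picture (480x640x3 uint8, blue, green, red); there is no depth.
- arm.get_calibration(name): a dict with "fx", "fy", "cx", "cy" (pixels), "R" (3x3) and "t" (3): a world point X has camera coordinates R X + t; the wrist camera has in their place "mount" (4x4, takes a point from camera to tool coordinates, whose origin is the TCP and whose axes are the flange's). Camera axes: x right, y down, z forward; pixel columns grow to the right and rows downward; lengths in m; the calibration is good to about 2 mm. The wrist camera is an equidistant fisheye: a pixel r from the principal point sees the ray r / f radians off the axis. A picture is of the moment at which its call begins: read the wrist's pose just before it. get_calibration takes no time and is no camera call.
- arm.finish_job(): hands the job in; it is judged then, once.
Trained networks look in the newest picture that a camera, given by its name, has taken for a name from the list of things; names that differ only in an ending like _2 or _b are one class to them, and where a whole thing is asked for, a point or a joint stands for the part that bears it (a point fixed in the world has none). Each returns a list of dicts, best first, with "score" (0 to 1); they miss things now and then, are a little off and sometimes report something else, mostly with a low value. They report only what shows in the picture. A call takes as long as a camera call. They do not tell look-alikes from the thing itself.
- arm.recognise(query, camera): "location" ([column, row] in pixels, amid what is visible of it).
- arm.cut_out(query, camera): "mask" (480x640 bool, what is visible of it) and "location" ([column, row] in pixels, amid what is visible of it).
- arm.place_of(query, camera): "location" ([column, row] in pixels: a listed point, or the origin of a listed thing).
The state is a dict: "clock": time; "qpos": joint angles; "dq": joint speeds; "tau": joint torques, N m; "position": TCP position; "eef_rot": TCP orientation; "force": force on the tool from outside, world axes, zero at the start; "torque": the same for the moment, N m; "gripper_width": finger opening in m; "grasp_force": force on a finger pad.
Only numpy, scipy, OpenCV 4.12 (cv2) and the standard library are available. Lean on these libraries where they do the work, as an engineer would, in place of code of your own. Each camera call takes 0.05 s, during which the arm holds its last target. There are 200 camera calls.

## Task

The red tool chest on the bench has a short foot. Press down on its yellow-marked corner to feel it rock, then push the yellow wedge along the bench, thin end first, under the short foot until the chest no longer rocks; nothing is to be picked up, the chest stays where it stands and the other things on the bench are left alone. Test it with a firm press (about 10 N) on the yellow-marked corner and finish while still holding that press, with the chest staying level.

Things in the scene. Friction and masses are not known exactly. Their poses are not given: they have to be found in the camera images.
- chest: Red steel tool chest, 4 to 6 kg, level at rest: 160 mm along its x, 240 mm along its y, flat top 114 mm above the bench, bar handle across its middle up to 145 mm, underside of the box 24 mm up. Origin: middle of its footprint at bench height. Three feet are rubber domes; the one at its +x, -y corner is too short. Pressing that corner (3 to 4 N) rocks it down 11 mm (0.1 rad); freed, it comes back.
- corner_top (a point): Middle of the 36 mm yellow square on the flat top of the chest, right above the short foot (20 mm in from both sides): where to press. On the top face, 114 mm above the bench at rest.
- short_foot (a point): Middle of the flat underside of the short foot: a bare steel disc 32 mm across, 11 mm above the bench at rest. The nearest sides of the chest are 20 mm from it, in its +x and -y directions.
- wedge: Loose yellow hard-plastic wedge, 0.12 kg, flat on the bench: 60 mm wide (its x), 120 mm long (its y), top sloping from 24 mm high at the thick end (-y) to 3 mm at the thin end (+y). Origin: middle of the underside. It lies to the chest's -y side, thin end roughly to the short foot. 46 mm from its thin end it is 11 mm thick and fills the gap; there it jams (20 N or more would lift the chest).
- wedge_tip (a point): Middle of the wedge's thin edge, 1.5 mm above the bench.
- wedge_back (a point): Middle of the wedge's upright thick end face (60 mm wide, 24 mm high), 12 mm above the bench: where to push.
- socket_a: Bystander: a loose chrome socket standing on its end, 26 mm across, 36 mm tall; not to be disturbed. Origin: its underside.
- socket_b: Bystander: a loose chrome socket standing on its end, 30 mm across, 34 mm tall; not to be disturbed. Origin: its underside.
- spanner: Bystander: a loose 200 mm spanner lying flat; not to be disturbed. Origin: its underside.
- screwdriver: Bystander: a loose screwdriver lying flat; not to be disturbed. Origin: its underside.
- battery: Bystander: a loose black battery 70 x 113 x 97 mm; not to be disturbed. Origin: its underside.
- spray_can: Bystander: a loose spray can, 54 mm across, 170 mm tall; not to be disturbed. Origin: its underside.
Things that resemble listed ones, but are neither listed nor needed, are in the scene too. Of the things that look like the wedge, take the one that is farthest from the robot's base at the start.

How it is judged:
By the outcome, as a careful person would: the job done as asked, in the order asked, and still so for the second after the job is handed in, while the arm keeps its last pose, push and grip.
It also fails if it takes over 54 s, if anything falls off the work surface, if the arm or the gripper's body presses on something with over 40 N, if the wrist force passes 120 N, or if a joint passes its speed limit or range.

## Working session

There is one attempt and no reset: what is moved stays moved. The work goes in short steps, Python scripts to look and compute and a tool call to move; the robot and the scene stay as the last step left them, time stands still between calls to the robot, and variables do not carry over. Pictures are saved under pics/ and viewed, at most 10 in all, crops included, and the job is handed in when it is done.

Besides the shell and the picture viewer there is one more tool, called after "Request:" in YAML: its name, and indented under it one key for each argument. apply_moves: Moves the arm, as the interface text tells. Its arguments: {"type":"object","properties":{"steps":{"type":"array"},"claw":{"type":"number"},"newtons":{"type":"number"}},"required":["steps"]}

```bash
mkdir -p pics; ls; cat > h.py <<'E'
import numpy as np,cv2
from scipy.spatial.transform import Rotation as Ro
from bench import arm
def ray(cam,px,z):
    c=arm.get_calibration(cam);R=np.array(c["R"]);t=np.array(c["t"])
    d=R.T@np.array([(px[0]-c["cx"])/c["fx"],(px[1]-c["cy"])/c["fy"],1]);o=-R.T@t
    return o+d*(z-o[2])/d[2]
def proj(cam,X):
    c=arm.get_calibration(cam);p=np.array(c["R"])@np.array(X)+np.array(c["t"])
    return np.array([c["fx"]*p[0]/p[2]+c["cx"],c["fy"]*p[1]/p[2]+c["cy"]])
E
python3 - <<'E'
from h import *
s=arm.observe();print({k:np.round(v,3) for k,v in s.items()})
for c in("scene","top"):
    cv2.imwrite(f"pics/{c}0.png",arm.read_camera(c))
    for q,z in(("wedge",0),("wedge_tip",.0015),("wedge_back",.012),("corner_top",.114),("chest",0),("short_foot",.011),("socket_a",0),("spanner",0),("screwdriver",0),("battery",0),("spray_can",0)):
        for r in arm.place_of(q,c)[:4]: print(c,q,round(r["score"],2),np.round(r["location"]),np.round(ray(c,r["location"],z),3))
E
```

```text
pics
{'clock': np.float64(0.0), 'qpos': array([ 1.194,  0.322, -0.07 ,  1.452,  0.023,  1.371, -0.057]), 'dq': array([-0.   , -0.001, -0.   , -0.   , -0.001,  0.   ,  0.   ]), 'tau': array([ 0.0000e+00, -4.9359e+01, -3.8200e-01, -3.1432e+01,  1.3000e-02,
        1.1000e-02,  0.0000e+00]), 'position': array([ 0.247, -0.6  ,  0.207]), 'eef_rot': array([-3.08e+00, -6.10e-01,  1.00e-03]), 'force': array([0.447, 0.609, 0.167]), 'torque': array([ 0.04 , -0.022, -0.045]), 'grasp_force': np.float64(0.0), 'gripper_width': np.float64(0.085)}
scene wedge 0.96 [266. 288.] [ 0.644 -0.11   0.   ]
scene wedge_tip 0.68 [296. 235.] [ 0.431 -0.124  0.001]
scene wedge_tip 0.58 [291. 190.] [ 0.214 -0.229  0.001]
scene wedge_tip 0.57 [294. 292.] [ 0.638 -0.047  0.001]
scene wedge_back 0.72 [284. 205.] [ 0.317 -0.207  0.012]
scene wedge_back 0.62 [250. 233.] [ 0.475 -0.232  0.012]
scene corner_top 0.96 [343. 250.] [0.604 0.053 0.114]
scene chest 0.21 [245. 279.] [ 0.631 -0.169  0.   ]
scene short_foot 0.88 [346. 290.] [0.605 0.061 0.011]
scene socket_a 0.55 [346. 288.] [0.588 0.057 0.   ]
scene socket_a 0
[... 699 characters left out ...]
0.639 -0.045  0.002]
top wedge_back 0.89 [384. 203.] [ 0.628 -0.172  0.012]
top wedge_back 0.83 [298. 309.] [0.365 0.048 0.012]
top wedge_back 0.66 [409. 252.] [ 0.503 -0.231  0.012]
top wedge_back 0.62 [401. 327.] [ 0.317 -0.205  0.012]
top corner_top 0.6 [295. 205.] [0.61  0.046 0.114]
top chest 0.66 [260. 247.] [0.522 0.145 0.   ]
top short_foot 0.85 [295. 216.] [0.599 0.054 0.011]
top socket_a 0.61 [354. 164.] [ 0.731 -0.098  0.   ]
top socket_a 0.4 [338. 261.] [ 0.482 -0.054  0.   ]
top spanner 0.93 [476. 276.] [ 0.441 -0.4    0.   ]
top screwdriver 0.73 [248. 164.] [0.737 0.174 0.   ]
top battery 0.73 [495. 228.] [ 0.561 -0.454  0.   ]
top spray_can 0.94 [139. 243.] [0.536 0.453 0.   ]
```

View pics/top0.png

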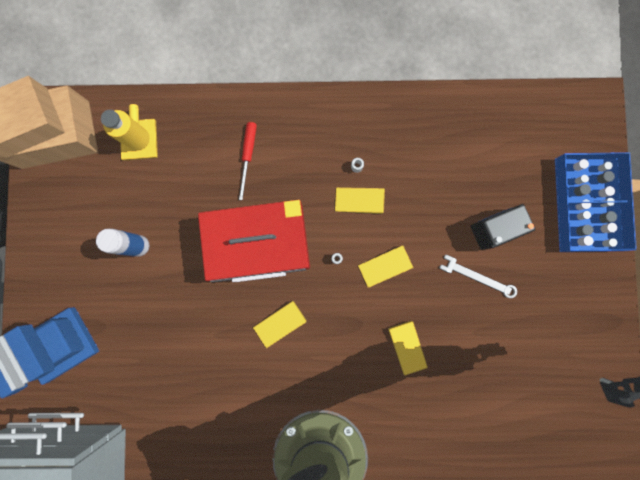

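View pics/scene0.png

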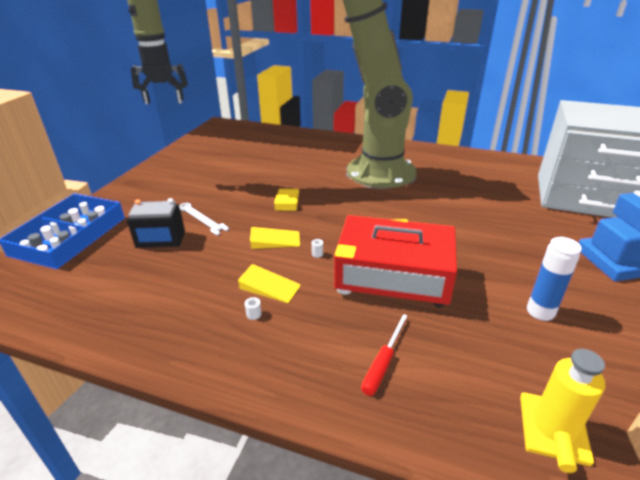

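```bash
python3 - <<'E'
import cv2
a=cv2.imread("pics/top0.png")[140:300,230:430]
cv2.imwrite("pics/crop.png",cv2.resize(a,None,fx=3.7,fy=3.7,interpolation=cv2.INTER_CUBIC))
E
```

```text
(no output)
```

View pics/crop.png

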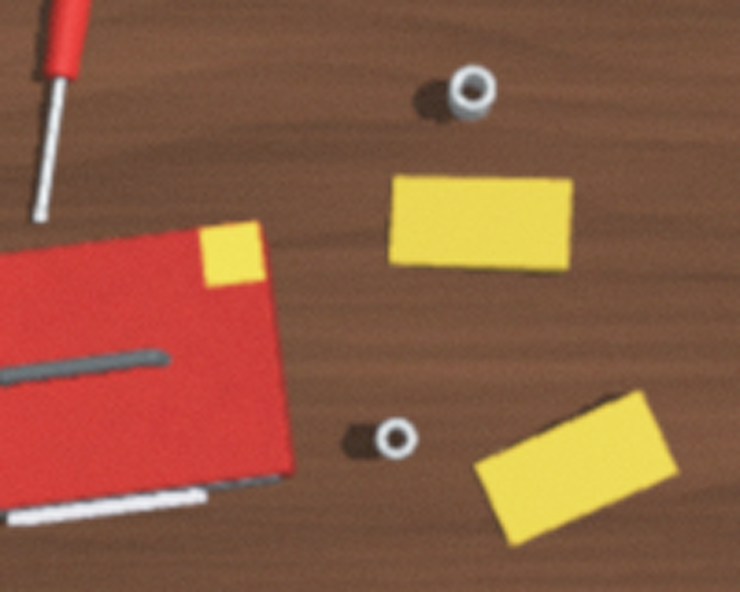

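Four yellow wedge-like blocks, at top-view pixels (360,200), (386,266), (408,348) and (280,325). The farthest from the base is (360,200), at about (0.63, -0.10). The crop confirms it: it lies beside the yellow-marked corner at (293,209), with a socket near (357,165). Next I'll fit the poses.

```bash
cat >> h.py <<'E'
def quad(mask):
    cs,_=cv2.findContours(mask.astype(np.uint8),cv2.RETR_EXTERNAL,cv2.CHAIN_APPROX_NONE)
    return max(cs,key=cv2.contourArea)
WP=np.array([[x,y,z] for x in(-.03,.03) for y,zs in((-.06,(0,.024)),(.06,(0,.003))) for z in zs])
CP=np.array([[x,y,z] for x in(-.08,.08) for y in(-.12,.12) for z in(.024,.114)])
def pose(p,P): 
    c,s=np.cos(p[2]),np.sin(p[2]); return P@np.array([[c,s,0],[-s,c,0],[0,0,1]])+[p[0],p[1],0]
def fit(masks,P,p0):
    """maximise IoU between projected convex hull and masks"""
    from scipy.optimize import minimize
    S=4
    big={k:cv2.resize(m.astype(np.uint8),None,fx=S,fy=S,interpolation=cv2.INTER_NEAREST) for k,m in masks.items()}
    def f(p):
        t=0
        for k,m in big.items():
            q=np.array([proj(k,X) for X in pose(p,P)])
            h=cv2.convexHull(((q+.5)*S).astype(np.float32)).round().astype(np.int32)
            r=np.zeros_like(m);cv2.fillConvexPoly(r,h,1)
            t+=1-(r&m).sum()/(r|m).sum()
        return t
    r=minimize(f,p0,method="Nelder-Mead",options=dict(initial_simplex=np.array(p0)+np.array([[0,0,0],[.01,0,0],[0,.01,0],[0,0,.1]]),xatol=1e-4,fatol=1e-4))
    return r.x,r.fun
def mask_at(q,cam,px):
    ms=[r["mask"] for r in arm.cut_out(q,cam)]
    return [m for m in ms if m[int(px[1])-2:int(px[1])+3,int(px[0])-2:int(px[0])+3].any()][0]
def yellow(img,px):
    h=cv2.cvtColor(img,cv2.COLOR_BGR2HSV)
    m=cv2.inRange(h,(20,110,90),(36,255,255)); n,l=cv2.connectedComponents(m)
    return l==l[int(px[1]),int(px[0])]
E
python3 - <<'E'
from h import *
im={c:arm.read_camera(c) for c in("scene","top")}
wm={"scene":yellow(im["scene"],(268,284)),"top":yellow(im["top"],(360,200))}
print([m.sum() for m in wm.values()])
for ks in(("top",),("scene","top")): print("wedge",ks,fit({k:wm[k] for k in ks},WP,[.632,-.105,0]))
sq={"scene":yellow(im["scene"],(345,251)),"top":yellow(im["top"],(293,209))}
SQ=np.array([[x,y,.114] for x in(-.018,.018) for y in(-.018,.018)])
for ks in(("top",),("scene","top")): print("square",ks,fit({k:sq[k] for k in ks},SQ,[.604,.05,.1]))
cm={}
for c,px in(("scene",(400,245)),("top",(250,255))): cm[c]=mask_at("chest",c,px)
for ks in(("top",),("scene","top")):
    p,f=fit({k:cm[k] for k in ks},CP,[.53,.15,.12]);print("chest",ks,p,f,"foot",pose(p,np.array([[.06,-.1,0]])))
print(arm.grip_depth)
for r in arm.place_of("socket_b","top"): print(r["location"],ray("top",r["location"],0),r["score"])
E
```

```text
[np.int64(1380), np.int64(1224)]
wedge ('top',) (array([ 0.63827492, -0.10877502, -0.05106135]), np.float64(0.03512880562060894))
wedge ('scene', 'top') (array([ 0.63694604, -0.10719006, -0.06969082]), np.float64(0.11375644617524838))
square ('top',) (array([0.60269963, 0.05374518, 0.13621107]), np.float64(0.0674464907914385))
square ('scene', 'top') (array([0.60267839, 0.05468097, 0.15806526]), np.float64(0.24011079385162515))
chest ('top',) [0.53121278 0.14625921 0.124294  ] 0.03630550046545511 foot [[0.60314733 0.05446912 0.        ]]
chest ('scene', 'top') [0.53108779 0.14809112 0.11608428] 0.0787001851373853 foot [[0.60226635 0.05571357 0.        ]]
0.0187
[354.1, 166.6] [ 0.72577515 -0.0984198   0.        ] 0.54
[339.0, 257.6] [ 0.49181698 -0.05592125  0.        ] 0.51
```

```bash
cat >> h.py <<'E'
def go(pos,yaw,cmd=None):
    """row (cm, rad) in tool axes to reach world pos, tool pointing down, tool x at yaw. cmd: commanded (pos,rotvec) if known"""
    s=arm.observe(); p,r=(s["position"],s["eef_rot"]) if cmd is None else cmd
    R0=Ro.from_rotvec(r); T=Ro.from_euler("z",yaw)*Ro.from_rotvec([np.pi,0,0])
    a=np.r_[R0.inv().apply(np.array(pos)-p)*100,(R0.inv()*T).as_rotvec()]
    print(np.round(s["position"],4),"row",np.round(a,3)); return a
E
python3 - <<'E'
from h import *
C=([.248,-.601,.208],arm.observe()["eef_rot"])
go([.603,.055,.15],.12,C)
wm={"top":yellow(arm.read_camera("top"),(360,200))}
print("flip",fit(wm,WP,[.632,-.105,np.pi]))
E
```

```text
[ 0.2476 -0.601   0.208 ] row [ 57.812 -47.132   5.795   0.      0.      0.271]
flip (array([ 0.63816557, -0.1102568 ,  3.12074585]), np.float64(0.07101514922743968))
```

Request:
apply_moves:
  steps:
    - [57.8,-47.1,3,0,0,0.27]
    - [57.8,-47.1,3,0,0,0.27]
    - [57.8,-47.1,3,0,0,0.27]
    - [57.8,-47.1,3,0,0,0.27]
    - [57.8,-47.1,3,0,0,0.27]
    - [57.8,-47.1,3,0,0,0.27]
    - [57.8,-47.1,3,0,0,0.27]
    - [57.8,-47.1,3,0,0,0.27]
    - [57.8,-47.1,3,0,0,0.27]
    - [57.8,-47.1,3,0,0,0.27]
    - [57.8,-47.1,3,0,0,0.27]
    - [57.8,-47.1,3,0,0,0.27]
    - [57.8,-47.1,3,0,0,0.27]
    - [57.8,-47.1,5.8,0,0,0.27]
    - [57.8,-47.1,5.8,0,0,0.27]
    - [57.8,-47.1,5.8,0,0,0.27]
  claw: 0

```text
clock: 3.5
position: [0.6028, 0.0537, 0.1508]
eef_rot: [3.135, 0.188, 0.001]
force: [0.2, 0.2, -0.5]
gripper_width: -0.0001
grasp_force: 0.0
```

```bash
python3 - <<'E'
from h import *
s=arm.observe();print(s["clock"],s["force"],s["gripper_width"],s["qpos"])
go([.603,.055,.116],.12)
E
```

```text
3.5 [ 0.16956811  0.2474246  -0.5343042 ] -0.00013793393352335266 [ 0.35428546  0.31306513 -0.58828704  1.62712044  0.18136471  1.25572761
 -1.71917965]
[0.6028 0.0537 0.1508] row [ 3.300e-02 -1.260e-01  3.479e+00  1.000e-03 -1.000e-03 -0.000e+00]
```

Request:
apply_moves:
  steps:
    - [0,-0.1,1.5,0,0,0]
    - [0,-0.1,3.0,0,0,0]
    - [0,-0.1,3.4,0,0,0]
    - [0,-0.1,3.6,0,0,0]
    - [0,-0.1,3.8,0,0,0]
    - [0,-0.1,4.0,0,0,0]
    - [0,-0.1,4.1,0,0,0]
    - [0,-0.1,4.2,0,0,0]
    - [0,-0.1,4.2,0,0,0]

```text
clock: 4.62
position: [0.6024, 0.0556, 0.108]
eef_rot: [3.136, 0.19, -0.0]
force: [0.5, 0.3, -0.4]
gripper_width: -0.0001
grasp_force: 0.0
```

Request:
apply_moves:
  steps:
    - [0,0,0.1,0,0,0]
    - [0,0,0.2,0,0,0]
    - [0,0,0.3,0,0,0]
    - [0,0,0.3,0,0,0]

```text
clock: 5.12
position: [0.6024, 0.0556, 0.1049]
eef_rot: [3.136, 0.19, -0.0]
force: [1.1, -0.3, -0.1]
gripper_width: 0.0
grasp_force: 0.0
```

```bash
python3 - <<'E'
from h import *
print(arm.observe()["force"])
a=arm.read_camera("scene")[160:320,250:470]
cv2.imwrite("pics/c2.png",cv2.resize(a,None,fx=3.6,fy=3.6,interpolation=cv2.INTER_CUBIC))
E
```

```text
[ 1.08836923 -0.30899509 -0.14186627]
```

View pics/c2.png

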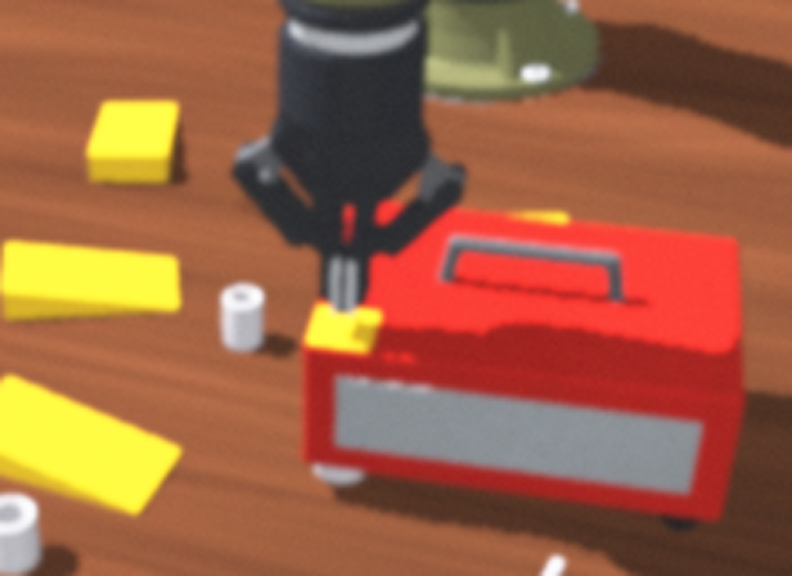

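```bash
python3 - <<'E'
from h import *
for z in(.105,.114,.12): print(z,(proj("scene",[.6024,.0556,z])-[250,160])*3.6,proj("top",[.6024,.0556,z]))
im=arm.read_camera("top")
print(np.argwhere(yellow(im,(293,203))).mean(0)[::-1])
a=im[150:290,190:340]
cv2.imwrite("pics/c3.png",cv2.resize(a,None,fx=4,fy=4,interpolation=cv2.INTER_CUBIC))
E
```

```text
0.105 [340.07756572 337.62918895] [291.48985383 208.74933872]
0.114 [340.42202755 324.90791052] [291.18477484 208.16222834]
0.12 [340.65385292 316.34639572] [290.97852931 207.76531837]
[319.91394951 239.49832965]
```

View pics/c3.png

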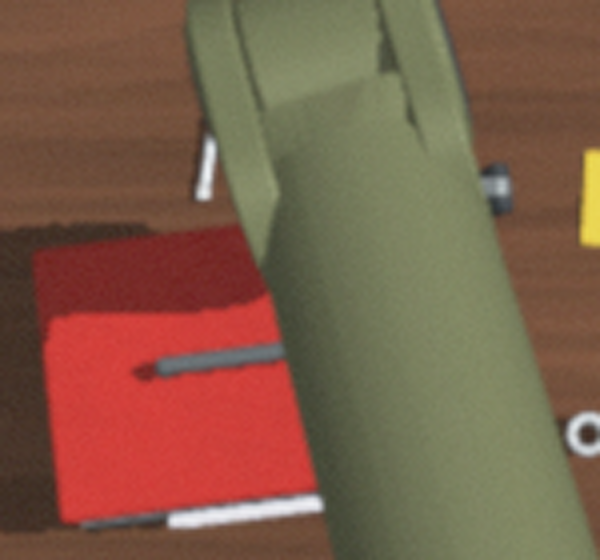

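No contact yet, so I'll keep going down in small steps.

Request:
apply_moves:
  steps:
    - [0,0,0.15,0,0,0]
    - [0,0,0.3,0,0,0]
    - [0,0,0.45,0,0,0]
    - [0,0,0.45,0,0,0]

```text
clock: 5.72
position: [0.6023, 0.0556, 0.1003]
eef_rot: [3.136, 0.19, -0.001]
force: [-0.1, -0.2, -0.4]
gripper_width: -0.0004
grasp_force: 0.0
```

Request:
apply_moves:
  steps:
    - [0,0,0.15,0,0,0]
    - [0,0,0.3,0,0,0]
    - [0,0,0.45,0,0,0]
    - [0,0,0.45,0,0,0]

```text
clock: 6.22
position: [0.6023, 0.0556, 0.0958]
eef_rot: [3.136, 0.19, -0.001]
force: [0.4, 0.3, -1.1]
gripper_width: 0.0002
grasp_force: 0.0
```

```bash
python3 - <<'E'
from h import *
print(arm.observe()["force"])
a=arm.read_camera("scene")[160:320,250:470]
cv2.imwrite("pics/c4.png",cv2.resize(a,None,fx=3.6,fy=3.6,interpolation=cv2.INTER_CUBIC))
E
```

```text
[ 0.38946739  0.27747201 -1.05922578]
```

View pics/c4.png

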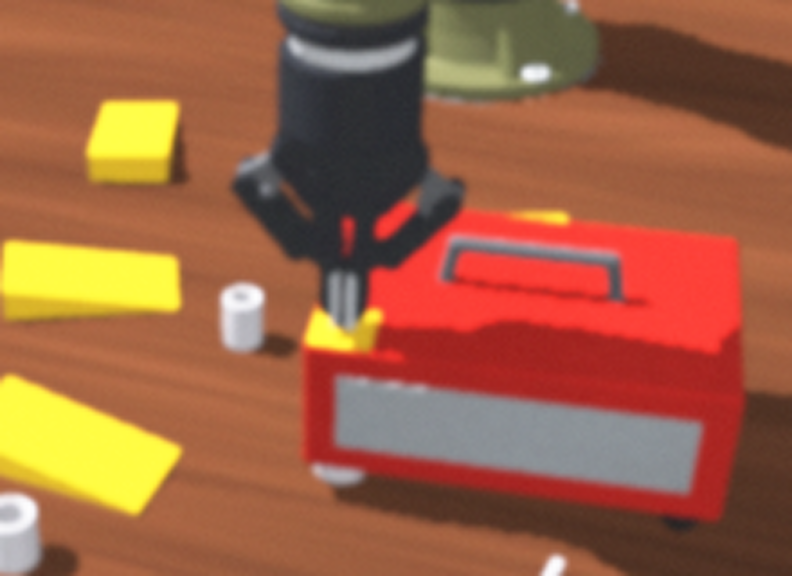

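The fingertip is at crop (345,328), just above the square, so the real tip sits about 18 mm above the reported TCP. I'll continue gently.

Request:
apply_moves:
  steps:
    - [0,0,0.15,0,0,0]
    - [0,0,0.15,0,0,0]

```text
clock: 6.52
position: [0.6024, 0.0556, 0.0944]
eef_rot: [3.136, 0.19, -0.0]
force: [0.0, -0.1, 0.1]
gripper_width: 0.0002
grasp_force: 0.0
```

Request:
apply_moves:
  steps:
    - [0,0,0.15,0,0,0]
    - [0,0,0.15,0,0,0]

```text
clock: 6.78
position: [0.6023, 0.0556, 0.0928]
eef_rot: [3.136, 0.19, -0.0]
force: [-0.1, -0.4, -0.3]
gripper_width: 0.0004
grasp_force: 0.0
```

Request:
apply_moves:
  steps:
    - [0,0,0.15,0,0,0]
    - [0,0,0.15,0,0,0]

```text
clock: 7.02
position: [0.6023, 0.0556, 0.0914]
eef_rot: [3.136, 0.19, -0.0]
force: [-0.2, 0.1, -0.1]
gripper_width: -0.0001
grasp_force: 0.0
```

Request:
apply_moves:
  steps:
    - [0,0,0.15,0,0,0]
    - [0,0,0.15,0,0,0]

```text
clock: 7.28
position: [0.6025, 0.0556, 0.0899]
eef_rot: [3.136, 0.19, -0.0]
force: [-0.0, -0.2, 0.5]
gripper_width: 0.0001
grasp_force: 0.0
```

Request:
apply_moves:
  steps:
    - [0,0,0.15,0,0,0]
    - [0,0,0.15,0,0,0]

```text
clock: 7.52
position: [0.6031, 0.0554, 0.0892]
eef_rot: [3.135, 0.189, 0.002]
force: [0.4, -1.8, 4.4]
gripper_width: -0.0002
grasp_force: 2.1
```

Request:
apply_moves:
  steps:
    - [0,0,0.15,0,0,0]
    - [0,0,0.15,0,0,0]

```text
clock: 7.78
position: [0.6041, 0.0549, 0.0882]
eef_rot: [3.135, 0.189, 0.005]
force: [1.5, -1.3, 5.1]
gripper_width: -0.0001
grasp_force: 2.8
```

```bash
python3 - <<'E'
from h import *
print(arm.observe()["force"])
a=arm.read_camera("scene")[160:320,250:470]
cv2.imwrite("pics/c5.png",cv2.resize(a,None,fx=3.6,fy=3.6,interpolation=cv2.INTER_CUBIC))
E
```

```text
[ 1.47691302 -1.2711711   5.14851793]
```

View pics/c5.png

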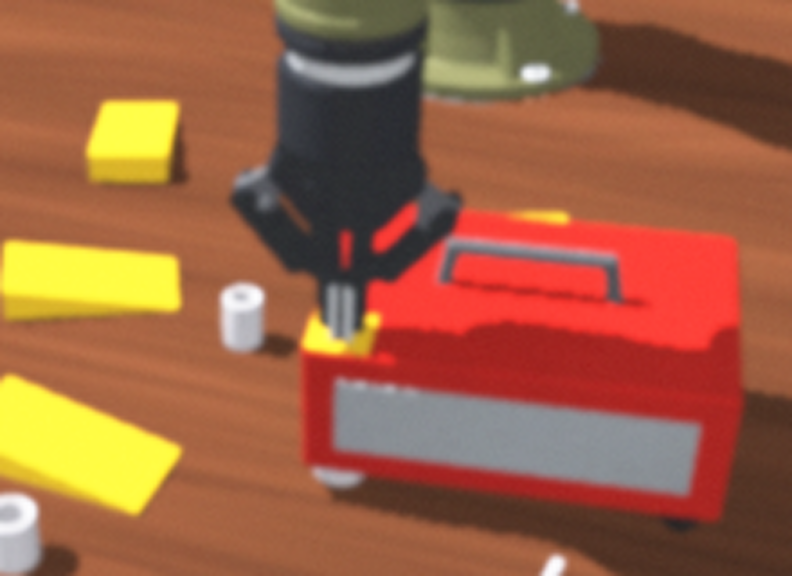

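Contact came at a reported z of 0.0897, so the true tip is 24 mm above the reported TCP. The chest is starting to rock, and I'll carry it further.

Request:
apply_moves:
  steps:
    - [0,0,0.15,0,0,0]
    - [0,0,0.3,0,0,0]
    - [0,0,0.45,0,0,0]

```text
clock: 8.2
position: [0.6068, 0.0538, 0.0854]
eef_rot: [3.133, 0.187, 0.014]
force: [4.6, -4.2, 9.8]
gripper_width: 0.0002
grasp_force: 5.1
```

Request:
apply_moves:
  steps:
    - [0,0,0.15,0,0,0]
    - [0,0,0.3,0,0,0]
    - [0,0,0.4,0,0,0]

```text
clock: 8.57
position: [0.6092, 0.0528, 0.0828]
eef_rot: [3.132, 0.186, 0.022]
force: [8.1, -4.5, 12.2]
gripper_width: -0.0001
grasp_force: 6.3
```

Tilting carries the top corner outward, along +x and -y, so I'll follow it while finishing the rock.

Request:
apply_moves:
  steps:
    - [0.4,0.2,0,0,0,0]
    - [0.8,0.4,0.15,0,0,0]
    - [1.0,0.5,0.3,0,0,0]
    - [1.0,0.5,0.4,0,0,0]

```text
clock: 9.07
position: [0.6116, 0.0519, 0.0802]
eef_rot: [3.133, 0.189, -0.005]
force: [-17.5, -3.0, 38.4]
gripper_width: -0.0001
grasp_force: 18.7
```

```bash
python3 - <<'E'
from h import *
print(arm.observe()["force"])
a=arm.read_camera("scene")[160:320,250:470]
cv2.imwrite("pics/c6.png",cv2.resize(a,None,fx=3.6,fy=3.6,interpolation=cv2.INTER_CUBIC))
E
```

```text
[-17.50534684  -2.98695942  38.4195858 ]
```

View pics/c6.png

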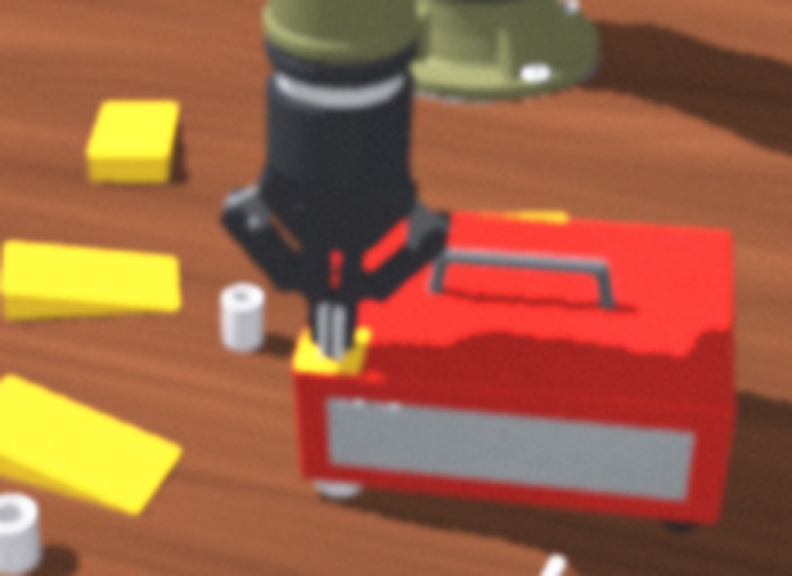

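The rock is fully felt: the short foot is down on the bench and the chest visibly tilted. I'll back off along the same path.

Request:
apply_moves:
  steps:
    - [-0.6,-0.2,-0.6,0,0,0]
    - [-1.2,-0.5,-1.2,0,0,0]
    - [-1.2,-0.5,-2.0,0,0,0]
    - [-1.2,-0.5,-4.0,0,0,0]
    - [-1.2,-0.5,-8,0,0,0]
    - [-1.2,-0.5,-8,0,0,0]

```text
clock: 9.88
position: [0.6026, 0.056, 0.1584]
eef_rot: [-3.136, -0.19, -0.009]
force: [0.3, 0.1, -0.5]
gripper_width: 0.0004
grasp_force: 0.0
```

```bash
python3 - <<'E'
from h import *
s=arm.observe();print(s["force"],s["qpos"])
go([.692,-.105,.10],-.055)
print("top",arm.place_of("corner_top","scene")[0]["location"])
E
```

```text
[ 0.26800202  0.0708141  -0.52497045] [ 0.3556719   0.30365668 -0.5924275   1.62274801  0.17687429  1.26325587
 -1.71830395]
[0.6026 0.056  0.1584] row [ 6.8970e+00  1.7063e+01  5.8810e+00 -0.0000e+00 -6.0000e-03  1.7600e-01]
top [339.9, 253.0]
```

Request:
apply_moves:
  steps:
    - [6.7,17.1,0,0,0,0.18]
    - [6.7,17.1,0,0,0,0.18]
    - [6.7,17.1,0,0,0,0.18]
    - [6.7,17.1,0,0,0,0.18]
    - [6.7,17.1,5.9,0,0,0.18]
    - [6.7,17.1,5.9,0,0,0.18]
    - [6.7,17.1,5.9,0,0,0.18]
  claw: 5

```text
clock: 10.8
position: [0.6877, -0.1055, 0.0964]
eef_rot: [-3.14, 0.092, -0.0]
force: [-0.1, 0.2, 0.8]
gripper_width: 0.0501
grasp_force: 0.0
```

```bash
python3 - <<'E'
from h import *
go([.690,-.105,.0],-.055)
im={c:arm.read_camera(c) for c in("scene","top")}
m=mask_at("chest","scene",(400,245)); print(fit({"scene":m},CP,[.53,.15,.12]))
a=im["scene"][190:340,190:390]
cv2.imwrite("pics/c7.png",cv2.resize(a,None,fx=4,fy=4,interpolation=cv2.INTER_CUBIC))
print(arm.observe()["gripper_width"],[ (np.round(r["location"]),np.round(ray("scene",r["location"],0),3)) for r in arm.place_of("socket_b","scene")])
E
```

```text
[ 0.6877 -0.1055  0.0964] row [ 2.250e-01 -5.900e-02  9.639e+00 -0.000e+00 -0.000e+00 -3.000e-03]
(array([0.53059772, 0.14914151, 0.12118475]), np.float64(0.0322020256221075))
0.05014520145020593 [(array([255., 314.]), array([ 0.726, -0.097,  0.   ])), (array([318., 253.]), array([ 0.487, -0.045,  0.   ]))]
```

View pics/c7.png

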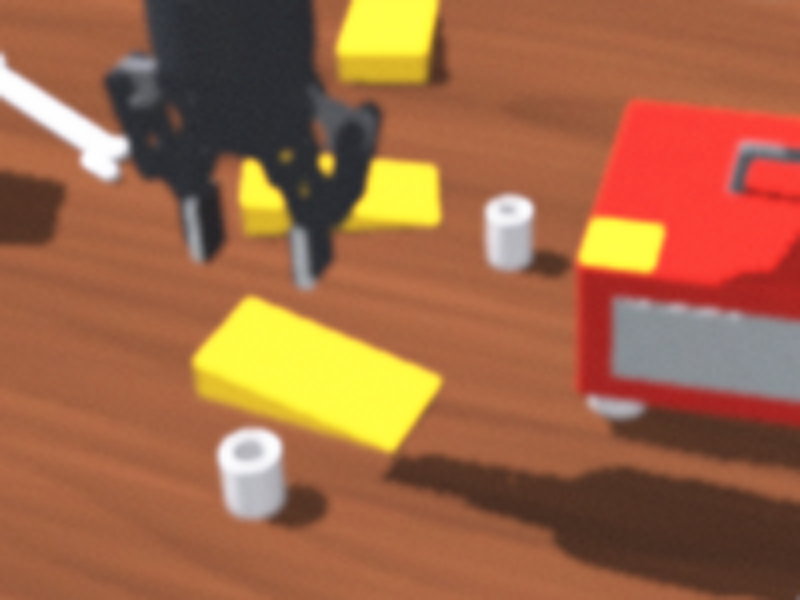

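Request:
apply_moves:
  steps:
    - [0.2,0,3,0,0,0]
    - [0.2,0,6,0,0,0]
    - [0.2,0,9,0,0,0]
    - [0.2,0,10.5,0,0,0]
    - [0.2,0,10.5,0,0,0]

```text
clock: 11.62
position: [0.6893, -0.1064, -0.0098]
eef_rot: [-3.14, 0.093, 0.002]
force: [-0.1, 0.8, 0.2]
gripper_width: 0.0499
grasp_force: 0.0
```

Request:
apply_moves:
  steps:
    - [0,0,0.2,0,0,0]
    - [0,0,0.4,0,0,0]
    - [0,0,0.6,0,0,0]
    - [0,0,0.7,0,0,0]

```text
clock: 12.12
position: [0.6896, -0.1064, -0.0164]
eef_rot: [3.14, -0.093, 0.0]
force: [-0.1, -0.4, -0.7]
gripper_width: 0.0498
grasp_force: 0.0
```

```bash
python3 - <<'E'
from h import *
print(arm.observe()["qpos"])
a=arm.read_camera("scene")[190:340,190:390]
cv2.imwrite("pics/c8.png",cv2.resize(a,None,fx=4,fy=4,interpolation=cv2.INTER_CUBIC))
E
```

```text
[ 0.42966754  0.63813868 -0.43528427  1.51974503  0.29415066  1.04881686
 -1.70765125]
```

View pics/c8.png

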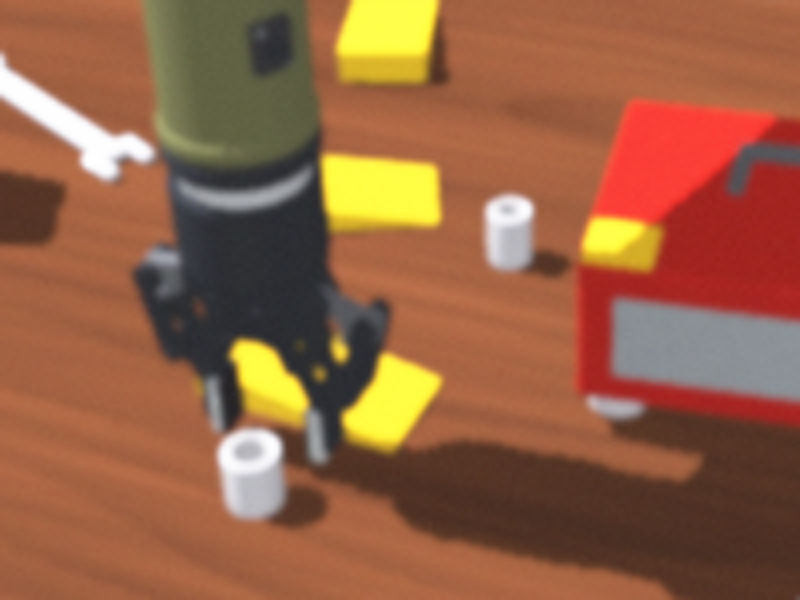

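Request:
apply_moves:
  steps:
    - [0,0,0.2,0,0,0]
    - [0,0,0.4,0,0,0]
    - [0,0,0.4,0,0,0]

```text
clock: 12.55
position: [0.6894, -0.1064, -0.0208]
eef_rot: [3.14, -0.093, -0.001]
force: [0.2, -0.5, 0.1]
gripper_width: 0.0497
grasp_force: 0.0
```

Request:
apply_moves:
  steps:
    - [0,0,0.2,0,0,0]
    - [0,0,0.2,0,0,0]

```text
clock: 12.8
position: [0.6894, -0.1064, -0.0227]
eef_rot: [3.14, -0.093, -0.001]
force: [0.7, -0.3, 0.5]
gripper_width: 0.0503
grasp_force: 0.0
```

Request:
apply_moves:
  steps:
    - [0,0,0.2,0,0,0]
    - [0,0,0.2,0,0,0]

```text
clock: 13.05
position: [0.6894, -0.1064, -0.0247]
eef_rot: [3.14, -0.093, -0.001]
force: [0.1, 0.4, 0.2]
gripper_width: 0.0498
grasp_force: 0.0
```

Request:
apply_moves:
  steps:
    - [-0.5,0,0,0,0,0]
    - [-0.9,0,0,0,0,0]
    - [-1.2,-0.1,0,0,0,-0.03]
    - [-1.5,-0.1,0,0,0,-0.06]
    - [-1.8,-0.2,0,0,0,-0.09]
    - [-2.1,-0.3,0,0,0,-0.12]
    - [-2.4,-0.4,0,0,0,-0.15]
    - [-2.7,-0.4,0,0,0,-0.18]
    - [-2.7,-0.4,0,0,0,-0.18]

```text
clock: 14.18
position: [0.6625, -0.1008, -0.0245]
eef_rot: [3.136, 0.19, -0.001]
force: [0.2, -0.2, -0.2]
gripper_width: 0.0502
grasp_force: 0.1
```

Request:
apply_moves:
  steps:
    - [0.8,0,0,0,0,0]
    - [0.8,0,-4,0,0,0]
    - [0.8,0,-9,0,0,0]
    - [0,5,-12,0,0,0]
    - [0,10,-12,0,0,0]
    - [0,14,-12,0,0,0]
    - [0,14,-12,0,0,0]

```text
clock: 15.05
position: [0.679, -0.2463, 0.0948]
eef_rot: [3.134, 0.178, -0.002]
force: [-1.5, 1.3, 0.0]
gripper_width: 0.05
grasp_force: 0.0
```

```bash
python3 - <<'E'
from h import *
print(arm.observe()["qpos"])
im={c:arm.read_camera(c) for c in("scene","top")}
wm={}
for c in im:
    m=yellow(im[c],proj(c,[.622,-.100,.013])); print(c,m.sum()); wm[c]=m
    print(c,fit({c:m},WP,[.62,-.105,.1]))
print(fit(wm,WP,[.62,-.105,.1]))
for c in im:
  for q,z in(("wedge_tip",.0015),("wedge_back",.012),("socket_b",0)):
    for r in arm.place_of(q,c):print(c,q,r["score"],np.round(ray(c,r["location"],z),3))
E
```

```text
[ 0.62476069  0.58193602 -0.4620503   1.3653387   0.26400858  1.25483511
 -1.31093014]
scene 1339
scene (array([ 0.62249945, -0.10775864,  0.10849012]), np.float64(0.05219575735020465))
top 1244
top (array([ 0.62341382, -0.11105558,  0.13143073]), np.float64(0.050982554642069355))
(array([ 0.6229387 , -0.10945442,  0.11335758]), np.float64(0.1238264151584737))
scene wedge_tip 0.87 [ 0.616 -0.048  0.001]
scene wedge_tip 0.8 [ 0.437 -0.119  0.001]
scene wedge_tip 0.78 [ 0.206 -0.237  0.001]
scene wedge_back 0.82 [ 0.483 -0.226  0.012]
scene wedge_back 0.81 [ 0.623 -0.173  0.012]
scene wedge_back 0.76 [ 0.311 -0.204  0.012]
scene socket_b 0.83 [ 0.721 -0.106  0.   ]
scene socket_b 0.63 [0.443 0.007 0.   ]
scene socket_b 0.58 [ 0.489 -0.043  0.   ]
top wedge_tip 0.96 [ 0.21  -0.238  0.002]
top wedge_tip 0.72 [ 0.451 -0.115  0.002]
top wedge_tip 0.68 [0.3   0.137 0.002]
top wedge_tip 0.56 [ 0.621 -0.053  0.002]
top wedge_back 0.87 [0.357 0.044 0.012]
top wedge_back 0.86 [ 0.313 -0.207  0.012]
top wedge_back 0.76 [ 0.501 -0.231  0.012]
top wedge_back 0.71 [0.597 0.065 0.012]
top wedge_back 0.6 [ 0.627 -0.174  0.012]
top socket_b 0.68 [ 0.729 -0.104 -0.   ]
top socket_b 0.47 [ 0.489 -0.056  0.   ]
top socket_b 0.18 [0.627 0.057 0.   ]
```

```bash
python3 - <<'E'
from h import *
go([.634,-.199,.03],.118-np.pi/2)
E
```

```text
[ 0.68   -0.2383  0.0957] row [-4.089 -4.465  6.566 -0.     0.     1.576]
```

Request:
apply_moves:
  steps:
    - [-4.1,-4.3,0,0,0,1.576]
    - [-4.1,-4.3,0,0,0,1.576]
    - [-4.1,-4.3,0,0,0,1.576]
    - [-4.1,-4.3,0,0,0,1.576]
    - [-4.1,-4.3,0,0,0,1.576]
    - [-4.1,-4.3,0,0,0,1.576]
    - [-4.1,-4.3,0,0,0,1.576]
    - [-4.1,-4.3,0,0,0,1.576]
    - [-4.1,-4.3,6.5,0,0,1.576]
    - [-4.1,-4.3,6.5,0,0,1.576]
    - [-4.1,-4.3,6.5,0,0,1.576]
  claw: 3

```text
clock: 16.82
position: [0.6347, -0.2003, 0.0313]
eef_rot: [-2.349, 2.084, 0.001]
force: [-0.2, 0.5, -0.1]
gripper_width: 0.0296
grasp_force: 0.0
```

```bash
python3 - <<'E'
from h import *
print(arm.observe()["qpos"]);go([.634,-.199,-.021],.118-np.pi/2)
E
```

```text
[ 0.11108278  0.48600776  0.20174425  1.60369766 -0.10841649  1.06277616
 -2.67938541]
[ 0.6347 -0.2003  0.0313] row [-1.35e-01  5.30e-02  5.23e+00 -0.00e+00  1.00e-03  1.00e-03]
```

Joint 7 is near its limit, so I'll turn back half a turn for the equivalent orientation.

Request:
apply_moves:
  steps:
    - [-0.1,0,0,0,0,-0.8]
    - [-0.1,0,0,0,0,-0.8]
    - [-0.1,0,0,0,0,-0.8]
    - [-0.1,0,0,0,0,-0.8]
    - [-0.1,0,0,0,0,-1.6]
    - [-0.1,0,0,0,0,-1.6]
    - [-0.1,0,0,0,0,-1.6]
    - [-0.1,0,0,0,0,-1.6]
    - [-0.1,0,0,0,0,-2.4]
    - [-0.1,0,0,0,0,-2.4]
    - [-0.1,0,0,0,0,-2.4]
    - [-0.1,0,0,0,0,-2.4]
    - [-0.1,0,0,0,0,-3.14]
    - [-0.1,0,0,0,0,-3.14]
    - [-0.1,0,0,0,0,-3.14]
    - [-0.1,0,0,0,0,-3.14]
    - [-0.1,0,0,0,0,-3.14]

```text
clock: 18.95
position: [0.6358, -0.2026, 0.0347]
eef_rot: [2.083, 2.345, 0.006]
force: [0.5, -0.3, 0.4]
gripper_width: 0.0299
grasp_force: 0.0
```

```bash
python3 - <<'E'
from h import *
print(arm.observe()["qpos"]);go([.634,-.199,-.021],.118+np.pi/2)
E
```

```text
[ 0.5631565   0.50996717 -0.38526035  1.58391533  0.20855923  1.08226949
  0.24318685]
[ 0.6358 -0.2026  0.0347] row [ 3.910e-01 -1.710e-01  5.564e+00  6.000e-03  2.000e-03  0.000e+00]
```

Request:
apply_moves:
  steps:
    - [0.2,-0.2,2,0,0,0]
    - [0.2,-0.2,4,0,0,0]
    - [0.2,-0.2,5.2,0,0,0]
    - [0.2,-0.2,5.4,0,0,0]
    - [0.2,-0.2,5.4,0,0,0]

```text
clock: 19.58
position: [0.631, -0.1994, -0.0236]
eef_rot: [-2.091, -2.343, 0.002]
force: [-2.5, -0.5, 4.2]
gripper_width: 0.0299
grasp_force: 2.4
```

```bash
python3 - <<'E'
from h import *
go([.615,-.045,-.021],.118+np.pi/2)
E
```

```text
[ 0.631  -0.1994 -0.0236] row [ 1.5517e+01  1.5900e-01 -2.6000e-01 -2.0000e-03  0.0000e+00 -5.0000e-03]
```

Request:
apply_moves:
  steps:
    - [0,0.2,-0.4,0,0,0]
    - [1.0,0.2,-0.4,0,0,0]
    - [1.7,0.2,-0.4,0,0,0]
    - [2.2,0.2,-0.4,0,0,0]
    - [3,0.2,-0.4,0,0,0]
    - [4,0.2,-0.4,0,0,0]
    - [5,0.2,-0.4,0,0,0]
    - [6,0.2,-0.4,0,0,0]
    - [7,0.2,-0.4,0,0,0]
    - [8,0.2,-0.4,0,0,0]
    - [8,0.2,-0.4,0,0,0]

```text
clock: 20.95
position: [0.6245, -0.1179, -0.0194]
eef_rot: [-2.089, -2.346, -0.001]
force: [1.0, 0.3, 0.3]
gripper_width: 0.0298
grasp_force: 0.0
```

```bash
python3 - <<'E'
from h import *
im=arm.read_camera("scene")
s=arm.observe()["position"]; print(s)
u=np.array([-.118,.993,0]);c=s+u*.071
m=yellow(im,proj("scene",[c[0]+.0+u[0]*.03,c[1]+u[1]*.03,.006])); print(m.sum()); print(c,fit({"scene":m},WP,[c[0],c[1],.118]))
go([.615,-.045,-.020],.118+np.pi/2)
E
```

```text
[ 0.62451117 -0.11886789 -0.01938502]
1345
[ 0.61613317 -0.04836489 -0.01938502] (array([ 0.61646554, -0.04441043,  0.1046785 ]), np.float64(0.045333087625541335))
[ 0.6245 -0.1189 -0.0194] row [ 7.447e+00 -9.700e-02  6.200e-02  0.000e+00 -0.000e+00 -3.000e-03]
```

Request:
apply_moves:
  steps:
    - [1,0,0,0,0,0]
    - [2,0,0,0,0,0]
    - [3,-0.1,0,0,0,0]
    - [4,-0.1,0,0,0,0]
    - [5,-0.1,0,0,0,0]
    - [5.6,-0.1,0,0,0,0]
    - [6.0,-0.1,0,0,0,0]
    - [6.3,-0.1,0,0,0,0]
    - [6.3,-0.1,0,0,0,0]

```text
clock: 22.12
position: [0.6162, -0.0569, -0.0195]
eef_rot: [-2.091, -2.344, -0.0]
force: [0.1, 0.4, -0.8]
gripper_width: 0.0298
grasp_force: 0.0
```

Request:
apply_moves:
  steps:
    - [0.2,0,0,0,0,0]
    - [0.4,0,0,0,0,0]
    - [0.4,0,0,0,0,0]

```text
clock: 22.5
position: [0.6157, -0.0528, -0.0196]
eef_rot: [-2.091, -2.344, -0.0]
force: [0.8, -0.0, 1.1]
gripper_width: 0.0297
grasp_force: 0.0
```

Request:
apply_moves:
  steps:
    - [0.2,0,0,0,0,0]
    - [0.4,0,0,0,0,0]
    - [0.4,0,0,0,0,0]

```text
clock: 22.88
position: [0.6153, -0.0493, -0.0195]
eef_rot: [2.091, 2.344, -0.0]
force: [-0.4, -1.6, -0.4]
gripper_width: 0.0301
grasp_force: 0.7
```

Request:
apply_moves:
  steps:
    - [0.2,0,0,0,0,0]
    - [0.2,0,0,0,0,0]

```text
clock: 23.12
position: [0.6151, -0.0483, -0.0195]
eef_rot: [2.091, 2.343, -0.002]
force: [1.3, -3.6, -0.8]
gripper_width: 0.0297
grasp_force: 2.1
```

Request:
apply_moves:
  steps:
    - [0.2,0,0,0,0,0]
    - [0.2,0,0,0,0,0]

```text
clock: 23.38
position: [0.615, -0.0472, -0.0195]
eef_rot: [2.092, 2.342, -0.002]
force: [0.5, -6.4, -0.6]
gripper_width: 0.0299
grasp_force: 2.9
```

Request:
apply_moves:
  steps:
    - [0.2,0,0,0,0,0]
    - [0.3,0,0,0,0,0]
    - [0.3,0,0,0,0,0]

```text
clock: 23.75
position: [0.6148, -0.0463, -0.0195]
eef_rot: [2.092, 2.34, -0.005]
force: [1.7, -8.7, -0.5]
gripper_width: 0.0304
grasp_force: 4.4
```

```bash
python3 - <<'E'
from h import *
m=mask_at("chest","scene",(400,245)); print(fit({"scene":m},CP,[.53,.15,.12]))
E
```

```text
(array([0.52777851, 0.14904357, 0.1155117 ]), np.float64(0.0411679324894515))
```

Request:
apply_moves:
  steps:
    - [0.2,0,0,0,0,0]
    - [0.3,0,0,0,0,0]
    - [0.3,0,0,0,0,0]

```text
clock: 24.18
position: [0.6146, -0.0453, -0.0195]
eef_rot: [2.092, 2.337, -0.007]
force: [2.4, -11.6, -1.2]
gripper_width: 0.0303
grasp_force: 5.9
```

Request:
apply_moves:
  steps:
    - [-1.0,0,0,0,0,0]
    - [-3.0,0,0,0,0,0]
    - [-5.0,0,0,0,0,0]
    - [-6.0,0,-5,0,0,0]
    - [-6.0,0,-10,0,0,0]
    - [-6.0,0,-15,0,0,0]
    - [-6.0,0,-18.0,0,0,0]
    - [-6.0,0,-18.0,0,0,0]
    - [-6.0,0,-18.0,0,0,0]
  claw: 0

```text
clock: 25.3
position: [0.6203, -0.0995, 0.1593]
eef_rot: [-2.091, -2.343, 0.002]
force: [-0.4, 0.6, -0.4]
gripper_width: 0.0005
grasp_force: 0.0
```

```bash
python3 - <<'E'
from h import *
s=arm.observe();print(s["position"],s["qpos"],s["gripper_width"])
im={c:arm.read_camera(c) for c in("scene","top")}
wm={}
for c,p in(("top",[.611,-.02,.02]),("scene",[.611,-.02,.017])):
    m=yellow(im[c],proj(c,p));print(c,m.sum(),np.round([ray(c,px[::-1],.012) for px in np.argwhere(m)[[0,-1]]],3))
    ys=np.argwhere(m); g=np.array([ray(c,q[::-1],.012) for q in ys]); print("y range",np.percentile(g[:,1],[1,99]),"x",np.percentile(g[:,0],[1,99]))
m=mask_at("chest","scene",(400,245)); print(fit({"scene":m},CP,[.53,.15,.12]))
m=mask_at("chest","top",(250,255)); print(fit({"top":m},CP,[.53,.15,.12]))
go([.603,.055,.12],.118+np.pi/2)
E
```

```text
[ 0.6203405  -0.09945938  0.15931768] [ 0.46663246  0.3344621  -0.43453937  1.5596592   0.14455571  1.2811848
  0.12503637] 0.0005217766471161988
top 726 [[ 0.646 -0.022  0.012]
 [ 0.575  0.026  0.012]]
y range [-0.03726859  0.03601704] x [0.57723813 0.64310469]
scene 1097 [[ 0.57  -0.041  0.012]
 [ 0.642  0.092  0.012]]
y range [-0.03923318  0.0900309 ] x [0.57140877 0.65182583]
(array([0.52794002, 0.14919725, 0.11054694]), np.float64(0.03228411637626438))
(array([0.53041398, 0.14643268, 0.11676511]), np.float64(0.03051612373840973))
[ 0.6202 -0.0989  0.1589] row [ 1.548e+01  5.200e-02  3.900e+00 -2.000e-03 -1.000e-03 -4.000e-03]
```

Request:
apply_moves:
  steps:
    - [6,0,0,0,0,0]
    - [12,0,0,0,0,0]
    - [15.4,0,0,0,0,0]
    - [15.4,0,3,0,0,0]
    - [15.4,0,5.5,0,0,0]
    - [15.4,0,6.3,0,0,0]
    - [15.4,0,6.3,0,0,0]

```text
clock: 26.38
position: [0.6032, 0.054, 0.097]
eef_rot: [-2.091, -2.343, 0.001]
force: [0.3, 0.2, 0.3]
gripper_width: 0.0001
grasp_force: 0.0
```

Request:
apply_moves:
  steps:
    - [0,0,0.2,0,0,0]
    - [0,0,0.4,0,0,0]
    - [0,0,0.6,0,0,0]
    - [0,0,0.6,0,0,0]

```text
clock: 26.88
position: [0.6035, 0.0541, 0.0915]
eef_rot: [2.091, 2.344, -0.0]
force: [-0.6, 0.1, -0.3]
gripper_width: 0.0
grasp_force: 0.0
```

Request:
apply_moves:
  steps:
    - [0,0,0.2,0,0,0]
    - [0,0,0.2,0,0,0]

```text
clock: 27.12
position: [0.6038, 0.0541, 0.0903]
eef_rot: [2.091, 2.344, 0.0]
force: [-1.1, -0.2, 5.1]
gripper_width: 0.0
grasp_force: 2.2
```

Request:
apply_moves:
  steps:
    - [0,0,0.1,0,0,0]
    - [0,0,0.1,0,0,0]
    - [0,0,0.1,0,0,0]

```text
clock: 27.5
position: [0.604, 0.0542, 0.0902]
eef_rot: [2.091, 2.343, 0.001]
force: [-3.6, -0.5, 9.7]
gripper_width: -0.0
grasp_force: 4.6
```

Request:
apply_moves:
  steps:
    - [0,0,0.1,0,0,0]
    - [0,0,0.1,0,0,0]
    - [0,0,0.1,0,0,0]

```text
clock: 27.88
position: [0.6041, 0.0542, 0.0901]
eef_rot: [2.09, 2.343, 0.001]
force: [-5.1, -0.4, 14.0]
gripper_width: -0.0003
grasp_force: 6.8
```

The corner is now stiff: 14 N moves it only 0.2 mm. I'll ease to about 11 N and hold.

Request:
apply_moves:
  steps:
    - [0,0,-0.06,0,0,0]
    - [0,0,-0.06,0,0,0]
    - [0,0,-0.06,0,0,0]
    - [0,0,-0.06,0,0,0]
    - [0,0,-0.06,0,0,0]
    - [0,0,-0.06,0,0,0]
    - [0,0,-0.06,0,0,0]
    - [0,0,-0.06,0,0,0]

```text
clock: 28.88
position: [0.604, 0.0542, 0.0901]
eef_rot: [2.09, 2.343, 0.0]
force: [-3.9, -0.7, 10.5]
gripper_width: -0.0003
grasp_force: 5.5
```

```bash
python3 - <<'E'
from h import *
m=mask_at("chest","scene",(400,245)); print(fit({"scene":m},CP,[.53,.15,.12]))
s=arm.observe();print(s["force"],s["position"],s["clock"])
if 8<s["force"][2]<13: print(arm.finish_job())
E
```

```text
(array([0.52794002, 0.14919725, 0.11054694]), np.float64(0.03228411637626438))
[-4.56198912 -0.64028558 11.04731991] [0.60398214 0.05417414 0.09015115] 28.925
the job is handed in; nothing more can be done
None
```

The wedge is jammed under the short foot and the chest no longer rocks. I handed the job in at 28.9 s while holding an 11 N press on the yellow corner with the chest level; the first rock test bottomed out hard at about 38 N.

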